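Close the indexed roll holder on a roll of film

TASK

Lay the black film roll in the channel of the roll holder, flat between the fixed end stop and the blue slide, and let go of it. Then pull up the black plunger knob on the slide, move the slide one hole towards the end stop (the very next hole, no further) so that it closes up on the roll, and let the pin drop fully into that hole. Finish with the fingers still holding the knob, the pin fully home; do not shift the linen tape, tape measure or thread spool.

Things in the scene. Friction and masses are not known exactly. Their poses are not given: they have to be found in the camera images.
- jig: roll holder fixed to the bench: plywood base 316 x 66 x 12 mm with an aluminium channel. Origin: centre of its underside; x runs along the channel from the slide to the fixed end stop (closing direction), z up. Channel floor 24 mm above the bench, 36 mm wide between side lips 5 mm thick, tops 29 mm above the bench. Roll space at the start: x = -22 to +138 mm; after one step +18 to +138 mm
- next_hole (a point): mouth of the hole the pin must go to, in the middle of the channel floor, at jig x = -12 mm, 24 mm above the bench. Four square holes (9 mm wide) lie in the floor at jig x = -92, -52, -12 and +28 mm, with red lines beside them; the 7 mm pin starts in the one at -52 mm
- stop_face (a point): middle of the inner face of the blue fixed end stop, at jig x = +138 mm, 38 mm above the bench; the stop is 46 mm wide, its top 54 mm above the bench
- slide (a joint): position of the blue slide along the channel in m: 0 at the start, grows towards the end stop; next hole at 0.040 (1 mm play). The slide is 60 mm long (30 mm each side of the pin), 48 mm wide, top 54 mm above the bench, bushing round the pin 22 mm wide, top at 62 mm. Drags with 2 N, moves only with the pin out of its hole, and pushes the roll before it
- plunger (a joint): height of the spring plunger in m: 0 with the pin fully home, 0.014 at its upper stop; clear of the hole from 0.0105 up. Let go between holes, the pin rides on the floor at about 0.010 and its spring drops it into the next hole it meets. Spring: 4.5 N down at 0, 6.6 N at 0.014
- knob: black upright cylindrical knob of the plunger, 23 mm diameter, 28 mm high, with a red dot on top; origin at its centre, 86 mm above the bench when the pin is home; it sits over the middle of the slide and moves with it and with the plunger. Free space of 10 mm beneath it over the bushing
- roll_center (a point): centre of the black film roll: a rigid roll 28 mm in diameter and 116 mm long, about 50 g, lying on the bench (it does not roll away); its y axis runs along its length, z up, so the point is 14 mm above what it lies on (38 mm above the bench when it lies in the channel)
- tape: bystander: tan roll of linen tape lying flat, 66 mm across, 19 mm high; origin at the centre of its underside
- measure: bystander: round red tape measure, 51 x 66 x 19 mm; origin at the middle of its underside
- spool: bystander: white thread spool standing upright, 54 mm across, 62 mm high; origin at the centre of its underside
Mind the look-alikes: they are no part of the job. There is more than one size of the part that bears roll_center; the job needs the middle-sized.

How it is judged:
By the outcome, as a careful person would: the job done as asked, in the order asked, and still so for the second after the job is handed in, while the arm keeps its last pose, push and grip.
It also fails if it takes over 42 s, if anything falls off the work surface, if the arm or the gripper's body presses on something with over 40 N, if the wrist force passes 120 N, or if a joint passes its speed limit or range.

ROBOT

A 6-joint arm with a two-finger parallel gripper is mounted at the origin on the work surface; the furniture and walls round the work are solid. World frame = base frame: x ahead of the robot, y to its left, z up, the work surface at z = 0. Lengths are in m, angles in rad, forces in N, time in s.
With the tool pointing down it reaches from about 0.3 to 0.775 m from the base axis. Payload 14.6 kg.
Tool frame: the origin (TCP) lies midway between the tips of the shut fingers; the grasp point (between the pads) lies 19 mm behind it (ctrl.tcp_to_grasp is the distance from the TCP to the grasp point, in m); x points along the fingers, y is the direction in which the jaws open and shut, and the axes are right-handed (so a half turn about x gives the same grasp; the last joint's range is limited). The gripper opens to 94 mm and grips with 3 to 60 N. Pads are 16 mm wide; open, the fingers measure 119 mm over their backs; the gripper's body (75 mm by 177 mm) begins 78 mm behind the grasp point.
Start: joints at [1.139, 0.3, 1.521, -0, 1.321, -0.067], TCP at [0.196, 0.514, 0.205] pointing down, gripper open.
Joint ranges: [-3.03, 3.03], [-0.79, 2.21], [0.23, 2.52], [-1.04, 4.18], [0, 3.07], [-2.55, 2.55]. Speed limits (rad/s): [2.22, 2.22, 2.57, 3.14, 3.14, 3.14].

INTERFACE

Orientations are given as [roll, pitch, yaw] about the fixed x, y, z axes, in that order (R = Rz(yaw) Ry(pitch) Rx(roll)).
In Python, from station import ctrl gives the robot as it stands.
- The arm moves only by the tool jog_arm, never from a script. Its argument "rows" is one flat list of numbers, 7 for each row, row after row: the shift along the world's x, y, z in m, then the turn, a rotation vector about the world's x, y, z in degrees, then the closure, from 0 (fully open) to 1 (shut). A call has 1 to 8 rows; each row shifts and turns the commanded pose from where the row before left it; what a row does not reach is not made up. A row lasts 1/12 s, in which the tool goes at most 41.7 mm and 7.16 degrees, less where a joint would pass 70% of its speed; a pose out of reach is approached as far as the arm can. A call with a gripper value outside its range is refused whole. The fingers move at their own pace and stop on an object; "squeeze" is the grip in N (left out, the last holds). Time passes only in rows, so rows that do not move let the fingers close. It gives the time, the measured TCP pose, the force and the opening at its end, in the units of the state.
- ctrl.get_obs(): the state, without advancing time (a new reading comes with each control period).
- ctrl.camera(name): name is "scene" or "top" or "wrist"; returns (picture, depth): 420x560x3 uint8, red, green, blue; 420x560 float32, m along the optical axis (not along the pixel's ray), 0 where there is no reading.
- ctrl.camera_model(name): a dict with "K" (3x3 intrinsics, pixels), "extrinsics" (4x4, takes a point from camera to world coordinates). Camera axes: x right, y down, z forward; pixel columns grow to the right and rows downward; lengths in m; the calibration is good to about 2 mm. A picture is of the moment at which its call begins: read the wrist's pose just before it. camera_model takes no time and is no camera call; for the wrist camera it gives the pose at the moment of the call.
- ctrl.hand_in(): hands the job in, once; it reports no verdict.
The state is a dict: "time_s": time; "qpos": joint angles; "joint_vel": joint speeds; "tau": joint torques, N m; "ee_pos": TCP position; "eef_rot": TCP orientation; "force": force on the tool from outside, world axes, zero at the start; "moment": the same for the moment, N m; "grip_width": finger opening in m.
Only numpy, scipy, OpenCV 4.12 (cv2) and the standard library are available. Lean on these libraries where they do the work, as an engineer would, in place of code of your own. Each camera call takes 0.05 s, during which the arm holds its last target.

## Working session

There is one attempt and no reset: what is moved stays moved. The work goes in short steps, Python scripts to look and compute and a tool call to move; the robot and the scene stay as the last step left them, time stands still between calls to the robot, and variables do not carry over. Pictures are saved under pics/ and viewed, and the job is handed in when it is done.

Besides the shell and the picture viewer there is one more tool, called after "Call:" as name(argument=value, ...) on one line, values as JSON. jog_arm: Moves the arm, as the interface text tells. Its arguments: {"type":"object","properties":{"rows":{"type":"array"},"squeeze":{"type":"number"}},"required":["rows"]}

```bash
mkdir -p pics; ls
cat > h.py <<'E'
from station import ctrl
import numpy as np, cv2
def snap(n,f):
    o=ctrl.get_obs(); M=ctrl.camera_model(n); im,d=ctrl.camera(n)
    cv2.imwrite('pics/'+f+'.png',im[:,:,::-1]); np.savez('pics/'+f+'.npz',im=im,d=d,K=M['K'],E=M['extrinsics']); return im,d,M
def px(f,u,v,z=None):
    a=np.load('pics/'+f+'.npz');K=a['K'];E=a['E']
    r=np.linalg.inv(K)@[u,v,1.]
    if z is None:
        p=r*a['d'][int(round(v)),int(round(u))]; return (E@np.r_[p,1])[:3]
    w=E[:3,:3]@r; return E[:3,3]+w*(z-E[2,3])/w[2]
def crop(f,u0,v0,u1,v1,s,g):
    im=cv2.imread('pics/'+f+'.png')[v0:v1,u0:u1]; cv2.imwrite('pics/'+g+'.png',cv2.resize(im,None,fx=s,fy=s,interpolation=cv2.INTER_CUBIC))
E
python3 - <<'E'
from h import *
snap('top','t0');snap('scene','s0')
o=ctrl.get_obs();print(o)
E
```

```text
pics
{'time_s': 0.1, 'qpos': array([ 1.13939510e+00,  3.00407025e-01,  1.52150786e+00,  6.18938024e-06,
        1.32069701e+00, -6.66225839e-02]), 'joint_vel': array([-0.00090465, -0.0024884 , -0.00071582,  0.00052814, -0.00023698,
       -0.00106435]), 'tau': array([ 2.20018235e-03, -5.32640290e+01, -3.53287268e+01,  7.10348622e-02,
        2.34081689e-02, -7.52117899e-05]), 'ee_pos': array([0.19612464, 0.51359684, 0.20495245]), 'eef_rot': array([-1.64330094,  1.56977707, -2.00808113]), 'force': array([-0.0469372 , -0.44686439, -0.12217763]), 'moment': array([ 0.0342681 ,  0.01956343, -0.01161654]), 'grip_width': 0.09408883562437068}
```

View pics/t0.png

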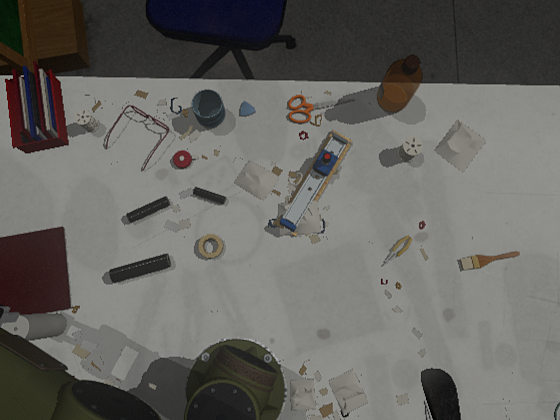

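View pics/s0.png

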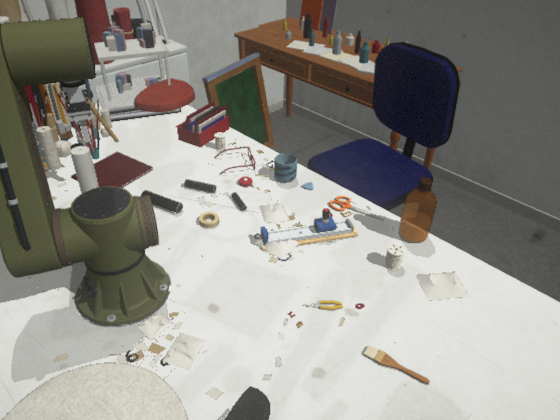

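Run:
```python
from h import *
for n,(u,v) in dict(A=(148,209),B=(209,195),C=(140,268),tape=(203,246),meas=(182,159),spool=(411,146),spool2=(86,118),knob=(326,156),stop=(290,223),jigfar=(343,138),base=(238,375)).items():
    print(n,px('t0',u,v).round(4))
for n,a,b in [('A',(125,220),(169,199)),('B',(194,189),(226,201)),('C',(107,278),(171,260))]:
    p=px('t0',*a,z=.014);q=px('t0',*b,z=.014);print(n,p,q,np.linalg.norm(p-q))
crop('t0',100,170,240,290,5,'c1');crop('t0',255,120,365,240,5,'c2')
```

```text
A [0.4559 0.2496 0.0245]
B [0.4979 0.0882 0.0229]
C [0.2978 0.2548 0.0366]
tape [0.3603 0.0985 0.0148]
meas [0.5987 0.168  0.0202]
spool [ 0.6398 -0.4574  0.0461]
spool2 [0.6994 0.4291 0.0548]
knob [ 0.5902 -0.221   0.0983]
stop [ 0.4199 -0.1313  0.0565]
jigfar [ 0.6634 -0.2743  0.0342]
base [ 0.078  -0.0285  0.287 ]
A [0.42657255 0.31217404 0.014     ] [0.48666566 0.19773305 0.014     ] 0.12925912697688463
B [0.51591278 0.13139433 0.014     ] [0.48409418 0.04259849 0.014     ] 0.09432457140285073
C [0.27158152 0.3459237  0.014     ] [0.3217357  0.18127932 0.014     ] 0.172113944817838
```

View pics/c1.png

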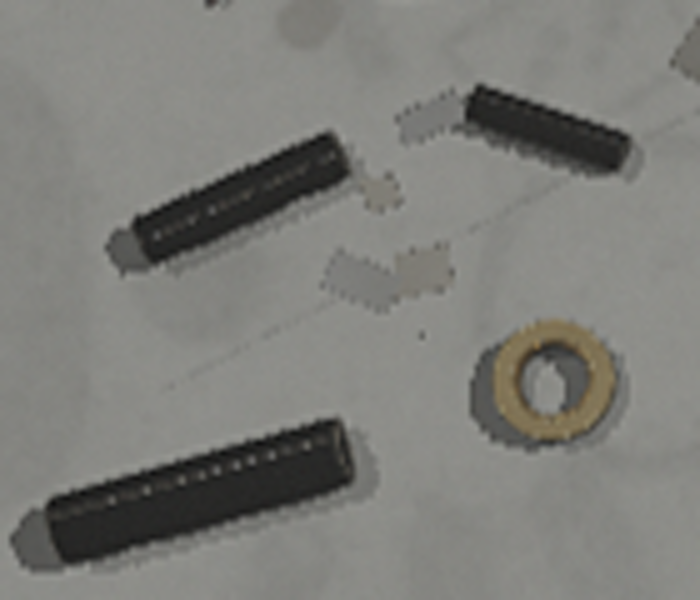

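View pics/c2.png

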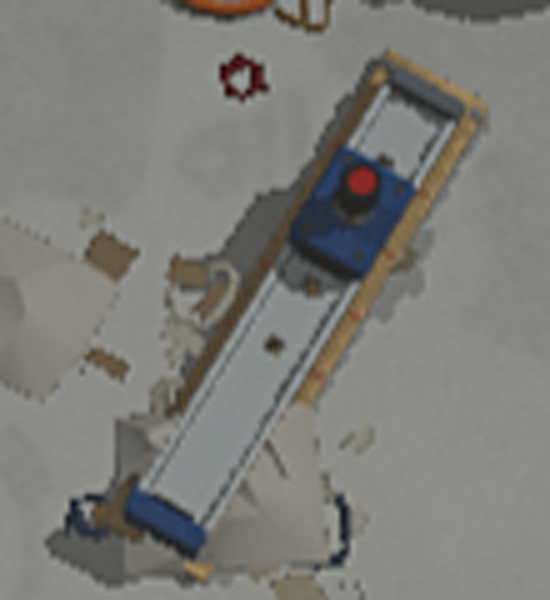

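Run:
```python
from h import *
a=px('t0',128.4,218.4,z=.014);b=px('t0',168.4,201.4,z=.014);print(a,b,np.linalg.norm(a-b),(a+b)/2,np.degrees(np.arctan2(*(b-a)[1::-1])))
k=px('t0',255+362/5,120+180/5,z=.100);s=px('t0',255+180/5,120+508/5,z=.054)
h1=px('t0',255+312/5,120+287/5,z=.024);h2=px('t0',255+274/5,120+344/5,z=.024)
print('knob',k,'stop',s,'h',h1,h2,np.linalg.norm(h1-h2));d=s-k;print(np.degrees(np.arctan2(d[1],d[0])),np.hypot(*d[:2]))
M=ctrl.camera_model('wrist');print(M);o=ctrl.get_obs()
from scipy.spatial.transform import Rotation as R
print(R.from_euler('xyz',o['eef_rot']).as_matrix().round(3), ctrl.tcp_to_grasp)
snap('wrist','w0')
```

```text
[0.43111231 0.30340507 0.014     ] [0.47996973 0.1989101  0.014     ] 0.11535270007136572 [0.45554102 0.25115758 0.014     ] -64.9412028370995
knob [ 0.58973332 -0.2244159   0.1       ] stop [ 0.42402769 -0.1338775   0.054     ] h [ 0.55254771 -0.20489724  0.024     ] [ 0.52017935 -0.18434642  0.024     ] 0.03834119336785449
151.348647579547 0.18882678998802338
{'K': array([[324.05118229,   0.        , 282.73057947],
       [  0.        , 324.05118229, 205.57820231],
       [  0.        ,   0.        ,   1.        ]]), 'extrinsics': array([[ 3.56059481e-01,  8.99144484e-01,  2.54481517e-01,
         1.22132074e-01],
       [ 9.34463273e-01, -3.42545166e-01, -9.71658435e-02,
         5.41444343e-01],
       [-1.94718854e-04,  2.72400451e-01, -9.62183951e-01,
         3.84461081e-01],
       [ 0.00000000e+00,  0.00000000e+00,  0.00000000e+00,
         1.00000000e+00]])}
[[-0.     0.357  0.934]
 [-0.001  0.934 -0.357]
 [-1.    -0.001 -0.   ]] 0.0188
```

View pics/w0.png

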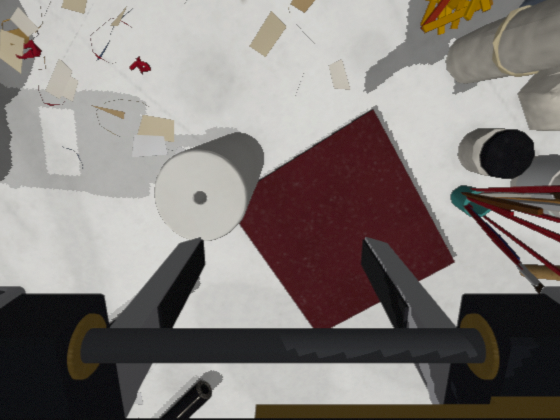

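Call:
jog_arm(rows=[0.025,-0.025,0,0,0,-5.5,0,0.025,-0.025,0,0,0,-5.5,0,0.025,-0.025,0,0,0,-5.5,0,0.025,-0.025,0,0,0,-5.5,0,0.025,-0.025,0,0,0,-5.5,0,0.025,-0.025,0,0,0,-5.5,0,0.025,-0.025,0,0,0,-5.5,0,0.025,-0.025,0,0,0,-5.5,0], squeeze=15)

```text
time_s: 0.82
ee_pos: [0.3971, 0.3123, 0.2054]
eef_rot: [-1.393, 1.571, -2.531]
force: [0.4, 0.5, -0.3]
grip_width: 0.0939
```

Call:
jog_arm(rows=[0.02,-0.02,0,0,0,0,0,0.02,-0.02,0,0,0,0,0,0.01,-0.01,0,0,0,0,0,0,0,0,0,0,0,0])

```text
time_s: 1.15
ee_pos: [0.4477, 0.2619, 0.2051]
eef_rot: [-0.996, 1.57, -2.132]
force: [0.4, -0.2, -0.1]
grip_width: 0.0941
```

Run:
```python
from h import *
snap('wrist','w1');o=ctrl.get_obs();print(o['time_s'],o['ee_pos'],o['eef_rot'])
from scipy.spatial.transform import Rotation as R
print(R.from_euler('xyz',o['eef_rot']).as_matrix().round(3))
```

```text
1.2 [0.44665521 0.26297726 0.20509569] [-1.57240117  1.57007883 -2.7072328 ]
[[-0.001  0.906  0.422]
 [-0.     0.422 -0.906]
 [-1.    -0.001 -0.   ]]
```

View pics/w1.png

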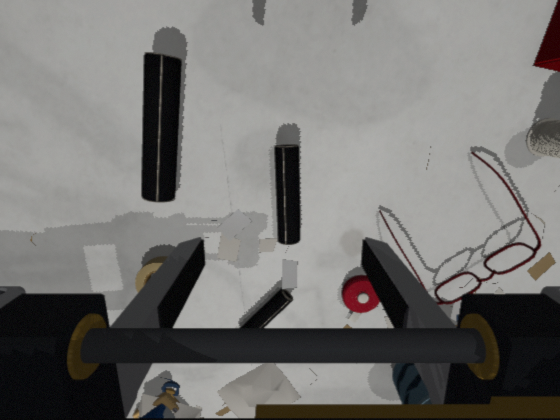

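Run:
```python
from h import *
crop('w1',250,120,330,260,4,'c3')
a=np.load('pics/w1.npz');im=a['im'].astype(int)
m=(im.max(2)<55);m[:125]=0;m[255:]=0;m[:,:255]=0;m[:,320:]=0
v,u=np.nonzero(m);P=np.array([px('w1',x,y) for x,y in zip(u,v)]);print(len(P),P[:,2].max())
P=P[(P[:,2]>.016)]
c=P[:,:2].mean(0);w,V=np.linalg.eigh(np.cov((P[:,:2]-c).T));d=V[:,1];t=(P[:,:2]-c)@d
print(c,np.degrees(np.arctan2(d[1],d[0])),t.min(),t.max(),c+d*(t.min()+t.max())/2, P[:,2].max())
n=V[:,0];s=(P[:,:2]-c)@n;print(s.min(),s.max(), c+n*(s.min()+s.max())/2)
a=px('w1',287,147,z=.02);b=px('w1',288,243,z=.02);print(a,b,np.linalg.norm(a-b),(a+b)/2)
```

```text
2120 0.3845796346352274
[0.45656143 0.25643141] 116.7420413980551 -0.06048565013568061 0.08766215234503737 [0.45044706 0.26856628] 0.3845796346352274
-0.013347513485747378 0.013593125704629096 [0.45645175 0.25637615]
[0.43367222 0.303217   0.02      ] [0.4835848  0.19990285 0.02      ] 0.11473918539047712 [0.45862851 0.25155993 0.02      ]
```

View pics/c3.png

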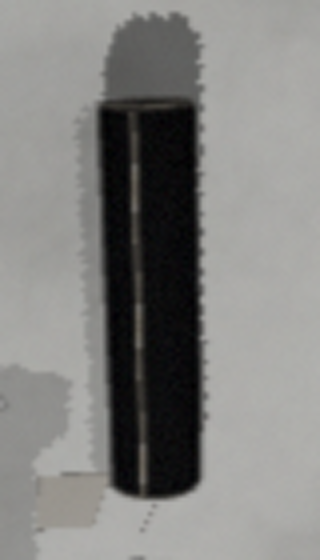

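Call:
jog_arm(rows=[0.005,-0.006,-0.025,0,0,0.8,0,0.005,-0.006,-0.025,0,0,0,0,0,0,-0.035,0,0,0,0,0,0,-0.035,0,0,0,0,0,0,-0.03,0,0,0,0,0,0,-0.025,0,0,0,0,0,0,-0.015,0,0,0,0,0,0,-0.007,0,0,0,0])

```text
time_s: 1.87
ee_pos: [0.4544, 0.2522, 0.0062]
eef_rot: [-1.618, 1.567, -2.736]
force: [-0.6, -0.3, -0.3]
grip_width: 0.0939
```

Call:
jog_arm(rows=[0,0,0,0,0,0,0.3,0,0,0,0,0,0,0.6,0,0,0,0,0,0,1,0,0,0,0,0,0,1,0,0,0,0,0,0,1,0,0,0,0,0,0,1])

```text
time_s: 2.37
ee_pos: [0.4565, 0.2519, 0.009]
eef_rot: [1.568, 1.57, 0.449]
force: [0.1, -0.1, 0.1]
grip_width: 0.0573
```

Call:
jog_arm(rows=[0,0,0,0,0,0,1,0,0,0,0,0,0,1,0,0,0,0,0,0,1,0,0,0,0,0,0,1,0,0,0,0,0,0,1,0,0,0,0,0,0,1])

```text
time_s: 2.87
ee_pos: [0.4563, 0.2518, 0.0085]
eef_rot: [1.383, 1.571, 0.265]
force: [-0.7, -1.1, -0.1]
grip_width: 0.0282
```

Call:
jog_arm(rows=[0,0,0.015,0,0,0,1,0,0,0.035,0,0,0,1,0,0,0.035,0,0,0,1,0,-0.01,0.035,0,0,0,1,0,-0.02,0.03,0,0,0,1,0,-0.03,0.02,0,0,5,1,0,-0.036,0.01,0,0,5,1,0,-0.036,0,0,0,5,1])

```text
time_s: 3.53
ee_pos: [0.4567, 0.1189, 0.1909]
eef_rot: [1.02, 1.567, 0.169]
force: [0.0, -0.5, -1.4]
grip_width: 0.0282
```

Call:
jog_arm(rows=[0.003,-0.036,0,0,0,5,1,0.003,-0.036,0,0,0,5,1,0.003,-0.036,0,0,0,5,1,0.003,-0.036,0,0,0,5,1,0.003,-0.036,0,0,0,0,1,0.003,-0.036,0,0,0,0,1,0.003,-0.036,0,0,0,0,1,0.003,-0.025,0,0,0,0,1])

```text
time_s: 4.2
ee_pos: [0.4799, -0.1599, 0.1884]
eef_rot: [-1.323, 1.571, -1.832]
force: [0.3, 0.6, -0.7]
grip_width: 0.028
```

Call:
jog_arm(rows=[0,0,0,0,0,0,1,0,0,0,0,0,0,1])

```text
time_s: 4.37
ee_pos: [0.48, -0.158, 0.1881]
eef_rot: [3.14, 1.57, 2.63]
force: [-0.3, -0.1, -0.8]
grip_width: 0.028
```

Run:
```python
from h import *
snap('wrist','w2');o=ctrl.get_obs();print(o['time_s'],o['ee_pos'],o['grip_width'])
from scipy.spatial.transform import Rotation as R
print(R.from_euler('xyz',o['eef_rot']).as_matrix().round(3))
```

```text
4.4167 [ 0.47999737 -0.15704782  0.18818565] 0.028020078132485575
[[-0.001  0.487  0.873]
 [ 0.     0.873 -0.487]
 [-1.     0.    -0.001]]
```

View pics/w2.png

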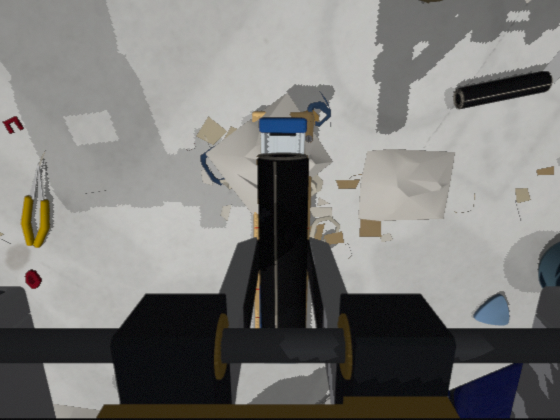

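Run:
```python
from h import *
crop('w2',235,100,335,220,5,'c4')
```

```text
(no output)
```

View pics/c4.png

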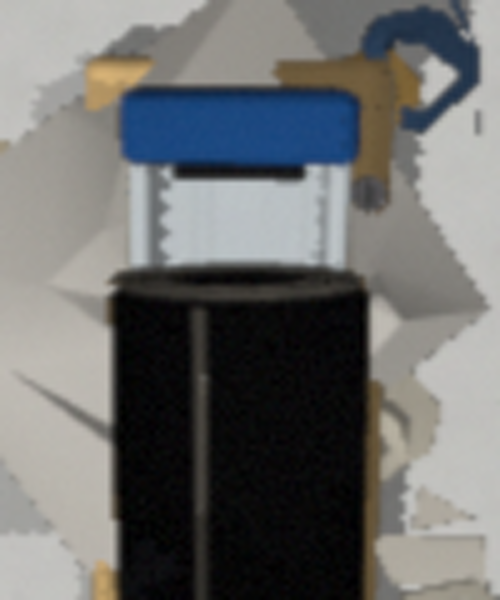

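Run:
```python
from h import *
a=px('w2',259.6,132,z=.054);b=px('w2',306.6,132,z=.054);print(a,b,np.linalg.norm(a-b),(a+b)/2, px('w2',283,120))
n=(a-b);print('jig dir',np.degrees(np.arctan2(n[1],n[0])))
for v in (165,200,230): 
    im=np.load('pics/w2.npz')['im'][v].max(1).astype(int)
    us=[u for u in range(240,330) if im[u]<45];print(v,us[0],us[-1])
# channel lips inner edges, near v 140-150
for u in (262,304.5):
  print(px('w2',u,147,z=.029))
# knob etc. from top, top view depth points of stop/slide
d=np.load('pics/t0.npz');im=d['im'].astype(int)
blue=(im[:,:,2]>im[:,:,0]+30)&(im[:,:,2]>im[:,:,1]+15);blue[:130]=0;blue[235:]=0;blue[:,:262]=0;blue[:,355:]=0
v,u=np.nonzero(blue);P=np.array([px('t0',x,y) for x,y in zip(u,v)])
for nme,s in (('slide',P[v<185]),('stop',P[(v>195)])):
  s=s[(s[:,2]>.047)&(s[:,2]<.062)];print(nme,len(s),s.mean(0),(s.min(0)+s.max(0))/2)
```

```text
[ 0.41453754 -0.14673945  0.054     ] [ 0.43619838 -0.10795811  0.054     ] 0.04442054169574487 [ 0.42536796 -0.12734878  0.054     ] [ 0.41574185 -0.12208561  0.05420975]
jig dir -119.18500723580682
165 258 307
200 259 307
230 259 306
[ 0.4291058  -0.15434534  0.029     ]
[ 0.4505182  -0.11601196  0.029     ]
slide 175 [ 0.58660067 -0.22754083  0.05306434] [ 0.5881554  -0.22834239  0.05282868]
stop 74 [ 0.41912883 -0.12500966  0.05295443] [ 0.41879624 -0.12484692  0.0532323 ]
```

Run:
```python
from h import *
o=ctrl.get_obs();t=o['ee_pos'];d=np.array([-.873,.487]);n=np.array([.487,.873])
for f in (['w2']):
  for u,v,z in ((283.2,155.5,.2),(283.2,165,.195),(283,200,.195),(283,230,.195)):
    p=px(f,u,v,z=z)[:2]-t[:2];print(p@d,p@n)
for p in (px('w2',283.1,132,z=.054)[:2],px('w2',283.2,147,z=.029)[:2]): print((p-t[:2])@d,(p-t[:2])@n)
print(t)
```

```text
0.05790446791494383 -0.0009015168362049977
0.05223754780076107 -0.0008911850012760515
0.03289399266575531 -0.0010031278348550715
0.015354785494720791 -0.0010077031375119389
0.062154906005638985 -0.0006784821691941061
0.04573214195086252 -0.0005312338084596644
[ 0.47999737 -0.15704782  0.18818565]
```

Call:
jog_arm(rows=[0,-0.0005,-0.035,0,0,0,1,0,0,-0.035,0,0,0,1,0,0,-0.03,0,0,0,1,0,0,-0.02,0,0,0,1,0,0,-0.015,0,0,0,1,0,0,-0.01,0,0,0,1,0,0,-0.006,0,0,0,1,0,0,-0.002,0,0,0,1])

```text
time_s: 5.08
ee_pos: [0.4802, -0.157, 0.0351]
eef_rot: [-3.067, 1.57, 2.709]
force: [-0.9, 0.3, -0.3]
grip_width: 0.0277
```

Call:
jog_arm(rows=[0,0,-0.001,0,0,0,1,0,0,-0.001,0,0,0,1])

```text
time_s: 5.25
ee_pos: [0.4807, -0.1577, 0.0342]
eef_rot: [0.091, 1.569, -0.416]
force: [-0.4, -0.8, -0.5]
grip_width: 0.0282
```

Run:
```python
from h import *
snap('wrist','w3');o=ctrl.get_obs();print(o['time_s'],o['ee_pos'],o['grip_width'],o['force'])
crop('w3',200,0,400,420,1.4,'c5')
```

```text
5.3 [ 0.48058261 -0.15771318  0.03402752] 0.028346708009812323 [ 0.70493306 -0.5885367  -0.55597113]
```

View pics/w3.png

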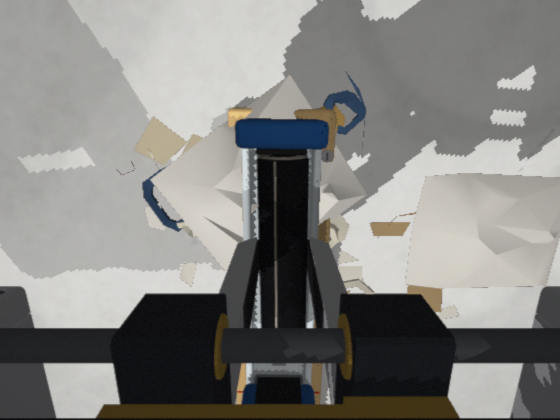

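Call:
jog_arm(rows=[0,0,-0.001,0,0,0,1,0,0,-0.0005,0,0,0,1,0,0,0,0,0,0,1])

```text
time_s: 5.55
ee_pos: [0.4805, -0.1578, 0.0324]
eef_rot: [0.138, 1.57, -0.37]
force: [-0.9, 1.3, 4.5]
grip_width: 0.028
```

Call:
jog_arm(rows=[0,0,0,0,0,0,0.6,0,0,0,0,0,0,0.5,0,0,0,0,0,0,0.5,0,0,0,0,0,0,0.5,0,0,0,0,0,0,0.5,0,0,0,0,0,0,0.5])

```text
time_s: 6.05
ee_pos: [0.4802, -0.1577, 0.0319]
eef_rot: [3.068, 1.571, 2.56]
force: [-1.3, 0.1, -0.7]
grip_width: 0.0467
```

Call:
jog_arm(rows=[0,0,0.015,0,0,0,0.3,0,0,0.035,0,0,0,0,0,0,0.035,0,0,0,0,0.02,-0.01,0.03,0,0,0,0,0.03,-0.017,0.025,0,0,0,0,0.03,-0.017,0.02,0,0,0,0,0.03,-0.017,0.01,0,0,0,0,0.03,-0.017,0.0,0,0,0,0])

```text
time_s: 6.72
ee_pos: [0.6215, -0.2364, 0.2046]
eef_rot: [0.089, 1.566, -0.418]
force: [-0.1, 0.5, 0.4]
grip_width: 0.0933
```

Call:
jog_arm(rows=[0.025,-0.015,0,0,0,0,0,0,0,0,0,0,0,0,0,0,0,0,0,0,0])

```text
time_s: 6.97
ee_pos: [0.6447, -0.2506, 0.1996]
eef_rot: [-3.056, 1.569, 2.719]
force: [-0.6, 0.7, -0.6]
grip_width: 0.0939
```

Run:
```python
from h import *
snap('wrist','w4');o=ctrl.get_obs();print(o['time_s'],o['ee_pos'],o['grip_width'],o['force'])
```

```text
7.0167 [ 0.64421372 -0.25013576  0.2004758 ] 0.09383030831433734 [ 0.52893332  0.79479512 -0.46830368]
```

View pics/w4.png

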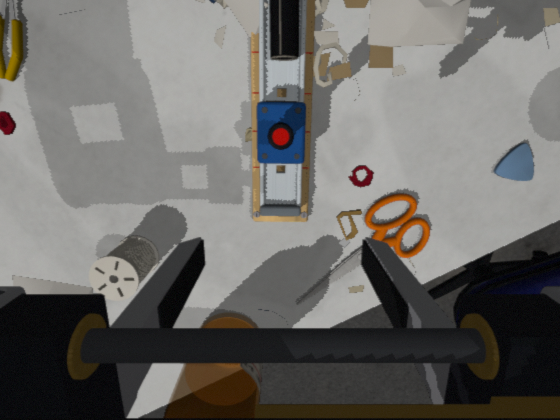

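Run:
```python
from h import *
crop('w4',235,0,335,230,3.4,'c6')
t=ctrl.get_obs()['ee_pos'];d=np.array([-.873,.487]);n=np.array([.487,.873])
for l,p in (('knob',px('w4',281.5,136,z=.1)),('knobdepth',px('w4',281,136)),('hole+',px('w4',281,92,z=.024)),('hole-',px('w4',281,169,z=.024)),('bottle',px('w4',220,340)),('slideL',px('w4',258,145,z=.054)),('slideR',px('w4',305,145,z=.054))):
    print(l,p,(p[:2]-t[:2])@d,(p[:2]-t[:2])@n)
```

```text
knob [ 0.59055884 -0.22197914  0.1       ] 0.060552981346632846 -0.001549200524959988
knobdepth [ 0.59033968 -0.22233883  0.10026865] 0.06056913767920104 -0.0019699413827577715
hole+ [ 0.55529214 -0.20317944  0.024     ] 0.10049626494345479 -0.002311945509952779
hole- [ 0.62547124 -0.24233861  0.024     ] 0.02015939525774885 -0.002320675393935652
bottle [ 0.61400884 -0.25119965  0.31311281] 0.025850741468017437 -0.01563855381346085
slideL [ 0.58930355 -0.24808992  0.054     ] 0.04893290070020911 -0.024955240095357073
slideR [ 0.6119324  -0.20740285  0.054     ] 0.04899252094658638 0.021584823073061702
```

View pics/c6.png

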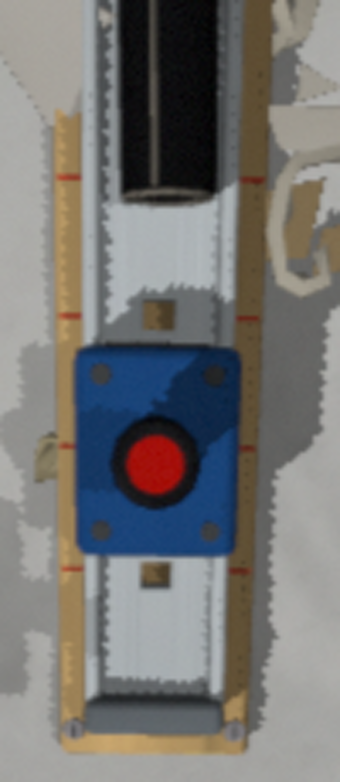

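Run:
```python
from h import *
for uv in ((405,65),(400,90),(385,100),(412,60),(330,104),(411,146)): print(uv,px('t0',*uv))
```

```text
(405, 65) [ 0.22374282 -0.1053664   1.24585411]
(400, 90) [ 0.7576227  -0.40731583  0.14052534]
(385, 100) [ 0.76651564 -0.38730059  0.05910425]
(412, 60) [ 0.80300119 -0.42004236  0.21121659]
(330, 104) [ 0.77676722 -0.2423369   0.0028121 ]
(411, 146) [ 0.63981402 -0.45741567  0.04605719]
```

Call:
jog_arm(rows=[-0.027,0.014,0,0,0,0,0,-0.0267,0.0141,-0.01,0,0,0,0,0,0,-0.03,0,0,0,0,0,0,-0.03,0,0,0,0,0,0,-0.025,0,0,0,0,0,0,-0.02,0,0,0,0,0,0,-0.012,0,0,0,0,0,0,-0.003,0,0,0,0])

```text
time_s: 7.68
ee_pos: [0.5897, -0.2215, 0.0701]
eef_rot: [-3.054, 1.569, 2.721]
force: [-0.6, 0.6, -0.4]
grip_width: 0.0943
```

Call:
jog_arm(rows=[0,0,0,0,0,0,0,0,0,0,0,0,0,0,0,0,0,0,0,0,0.3])

```text
time_s: 7.93
ee_pos: [0.5914, -0.2224, 0.073]
eef_rot: [0.099, 1.568, -0.409]
force: [0.4, 1.1, 0.2]
grip_width: 0.0904
```

Run:
```python
from h import *
snap('wrist','w5');o=ctrl.get_obs();print(o['time_s'],o['ee_pos'],o['grip_width'],o['force'])
```

```text
7.9833 [ 0.59137509 -0.22243141  0.07287075] 0.08616668484715141 [-0.34812375 -0.07349671 -1.06514379]
```

View pics/w5.png

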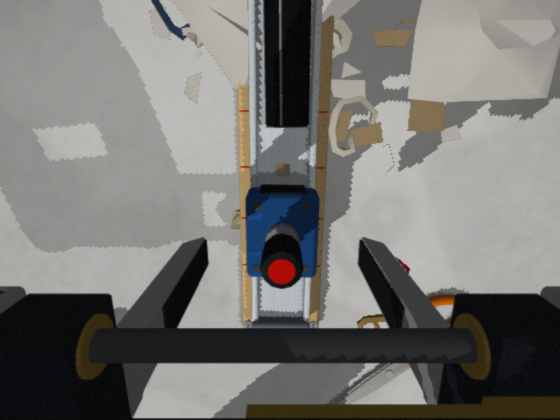

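Run:
```python
from h import *
t=ctrl.get_obs()['ee_pos'];d=np.array([-.873,.487]);n=np.array([.487,.873])
p=px('w5',282,270,z=.1);print(p,(p[:2]-t[:2])@d,(p[:2]-t[:2])@n,px('w5',282,268))
```

```text
[ 0.59006682 -0.22248785  0.1       ] 0.0011146289093795186 -0.0006863983594675756 [ 0.58895724 -0.22187015  0.10025464]
```

Call:
jog_arm(rows=[0,0,-0.002,0,0,0,1,0,0,0,0,0,0,1,0,0,0,0,0,0,1,0,0,0,0,0,0,1,0,0,0,0,0,0,1,0,0,0,0,0,0,1,0,0,0,0,0,0,1,0,0,0,0,0,0,1], squeeze=35)

```text
time_s: 8.65
ee_pos: [0.5909, -0.2222, 0.0694]
eef_rot: [-0.014, 1.571, -0.522]
force: [0.1, 0.9, -1.0]
grip_width: 0.0335
```

Call:
jog_arm(rows=[0,0,0,0,0,0,1,0,0,0,0,0,0,1,0,0,0,0,0,0,1,0,0,0,0,0,0,1,0,0,0,0,0,0,1])

```text
time_s: 9.07
ee_pos: [0.5907, -0.2226, 0.0694]
eef_rot: [-1.676, 1.57, -2.184]
force: [-2.0, -4.0, 0.6]
grip_width: 0.0223
```

Call:
jog_arm(rows=[0,0,0,0,0,0,1,0,0,0.003,0,0,0,1,0,0,0.003,0,0,0,1,0,0,0.003,0,0,0,1,0,0,0.002,0,0,0,1,0,0,0.0015,0,0,0,1,0,0,0,0,0,0,1])

```text
time_s: 9.65
ee_pos: [0.5904, -0.2224, 0.0812]
eef_rot: [-2.685, 1.57, 3.09]
force: [-1.2, -5.4, -7.1]
grip_width: 0.0222
```

Run:
```python
from h import *
o=ctrl.get_obs();print(o['time_s'],o['ee_pos'],o['grip_width'],o['force'])
snap('wrist','w6')
print([px('w6',282,v).round(4) for v in (255,262,270)])
```

```text
9.65 [ 0.59043434 -0.22240735  0.08120981] 0.02219284229732571 [-1.15751206 -5.44177264 -7.14346001]
[array([ 0.5807, -0.2178,  0.1109]), array([ 0.5838, -0.2195,  0.1116]), array([ 0.5872, -0.2214,  0.1127])]
```

View pics/w6.png

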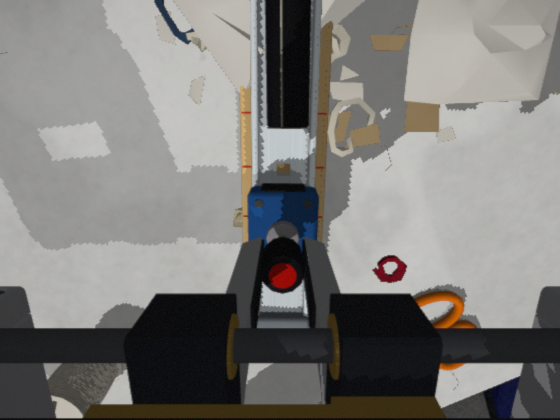

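Call:
jog_arm(rows=[-0.0027,0.0011,0,0,0,0,1,-0.005,0.0028,0,0,0,0,1,-0.005,0.0028,0,0,0,0,1,-0.005,0.0028,0,0,0,0,1,-0.005,0.0028,0,0,0,0,1,-0.005,0.0028,0,0,0,0,1,-0.004,0.0022,0,0,0,0,1,-0.0034,0.0019,0,0,0,0,1])

```text
time_s: 10.37
ee_pos: [0.5554, -0.2025, 0.082]
eef_rot: [1.143, 1.57, 0.636]
force: [2.3, -0.2, -6.2]
grip_width: 0.0224
```

Call:
jog_arm(rows=[0,0,0,0,0,0,1])

```text
time_s: 10.45
ee_pos: [0.5552, -0.2024, 0.082]
eef_rot: [2.785, 1.57, 2.277]
force: [-1.3, 0.6, -5.7]
grip_width: 0.0224
```

Run:
```python
from h import *
o=ctrl.get_obs();print(o['time_s'],o['ee_pos'],o['grip_width'],o['force'])
d=np.array([-.873,.487]);n=np.array([.487,.873]);e=o['ee_pos'][:2]-[.59043,-.22241];print(e@d,e@n)
snap('wrist','w7')
crop('w7',220,80,340,300,2.7,'c7')
```

```text
10.45 [ 0.55515792 -0.20239108  0.08196282] 0.022414410690112085 [-1.297805    0.63627056 -5.65717292]
0.04054173668508767 0.0002990117503277439
```

View pics/c7.png

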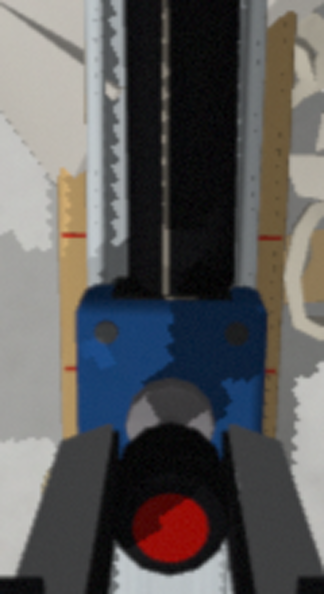

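Call:
jog_arm(rows=[0,0,-0.002,0,0,0,1,0,0,-0.002,0,0,0,1,0,0,-0.002,0,0,0,1,0,0,0,0,0,0,1])

```text
time_s: 10.83
ee_pos: [0.5557, -0.2028, 0.0753]
eef_rot: [2.889, 1.57, 2.381]
force: [-0.9, 1.8, -6.0]
grip_width: 0.0223
```

Call:
jog_arm(rows=[0,0,-0.002,0,0,0,1,0,0,-0.002,0,0,0,1,0,0,-0.001,0,0,0,1,0,0,-0.001,0,0,0,1,0,0,0,0,0,0,1])

```text
time_s: 11.25
ee_pos: [0.5559, -0.203, 0.0698]
eef_rot: [0.857, 1.571, 0.349]
force: [1.5, 2.9, -4.6]
grip_width: 0.0225
```

Call:
jog_arm(rows=[0,0,-0.0007,0,0,0,1,0,0,0,0,0,0,1])

```text
time_s: 11.42
ee_pos: [0.5559, -0.203, 0.0695]
eef_rot: [0.32, 1.57, -0.188]
force: [-0.1, 3.8, -3.8]
grip_width: 0.022
```

Run:
```python
from h import *
o=ctrl.get_obs();print(o['time_s'],o['ee_pos'],o['grip_width'],o['force'])
d=np.array([-.873,.487]);n=np.array([.487,.873]);e=o['ee_pos'][:2]-[.59043,-.22241];print(e@d,e@n)
snap('wrist','w8');snap('top','t8')
for v in (260,268,275): print(px('w8',282,v))
crop('t8',255,120,365,240,5,'c8')
```

```text
11.4167 [ 0.55593788 -0.20304915  0.06945677] 0.021979859804599218 [-0.08505758  3.76025246 -3.81471792]
0.03954035415833952 0.00010436171872091484
[ 0.54797065 -0.19938346  0.10058402]
[ 0.55173199 -0.20147609  0.10076369]
[ 0.5552704  -0.20344534  0.10047121]
```

View pics/w8.png

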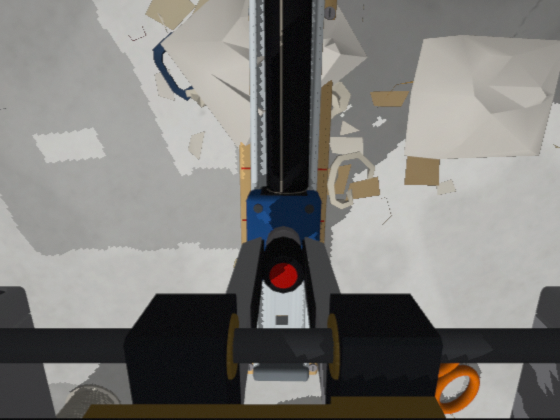

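Call:
jog_arm(rows=[0,0,-0.0005,0,0,0,1,0,0,0,0,0,0,1])

```text
time_s: 11.68
ee_pos: [0.5562, -0.2032, 0.0694]
eef_rot: [0.122, 1.569, -0.386]
force: [-0.2, 4.1, 2.9]
grip_width: 0.0223
```

Call:
jog_arm(rows=[0,0,-0.0005,0,0,0,1,0,0,0,0,0,0,1])

```text
time_s: 11.85
ee_pos: [0.5565, -0.2033, 0.0694]
eef_rot: [0.099, 1.568, -0.409]
force: [0.3, 3.6, 7.8]
grip_width: 0.0224
```

Call:
jog_arm(rows=[0,0,-0.0003,0,0,0,1,0,0,0,0,0,0,1])

```text
time_s: 12.02
ee_pos: [0.5566, -0.2034, 0.0693]
eef_rot: [0.09, 1.568, -0.417]
force: [0.5, 3.1, 9.0]
grip_width: 0.0223
```

Run:
```python
from h import *
snap('wrist','w9');snap('top','t9')
for v in (268,275): print(px('w9',282,v))
o=ctrl.get_obs();print(o['force'],o['ee_pos'])
crop('w9',220,60,340,300,2.5,'c9');crop('t9',160,120,450,270,2.7,'c10')
```

```text
[ 0.55246617 -0.20190699  0.10032245]
[ 0.55528698 -0.20347496  0.10159724]
[0.7744854  3.73167306 8.43763061] [ 0.55662278 -0.20342736  0.06931156]
```

View pics/c9.png

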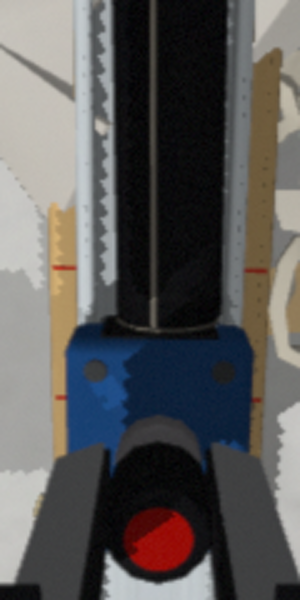

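View pics/c10.png

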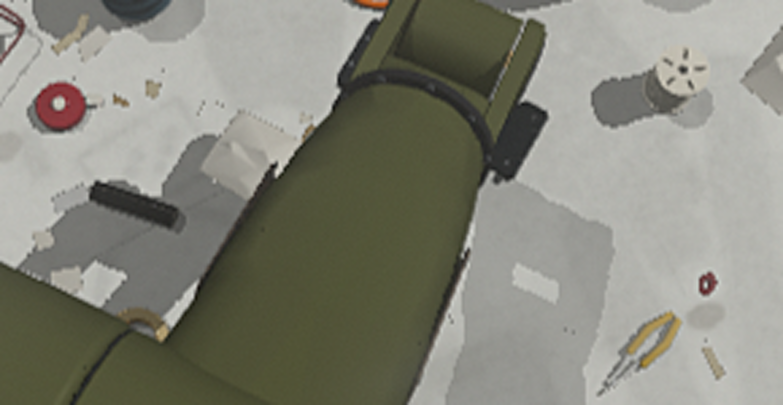

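```bash
python3 -c "
from station import ctrl
print(ctrl.hand_in())"
```

```text
the job is handed in; nothing more can be done
None
```

The job is done and handed in at about 12 s. The middle-sized roll (about 115 mm long in the images) lies flat in the channel between the end stop and the slide. The slide sits one hole closer to the stop, and the fingers still hold the knob.

**Last checks**
- **Slide:** the tool moved about 39.5 mm along the channel, which fits the next hole. The red lines beside the slide agree.
- **Pin:** the top of the knob is back at about 100 mm, its height when home. The support force went from about 4 N of spring load to about 8–9 N of firm downward contact over 1.3 mm of commanded lowering.
- **Roll:** the wrist view shows it flat, centred between the lips, with its end against the slide.
- **Bystanders:** the arm kept well clear of all of them. In the final top picture the tape measure and spool look undisturbed. The linen tape was half hidden by the arm, so I saw only part of it.

**Disagreement:** early position estimates of the knob differed by about 4 mm across the channel. I took the closer wrist-camera reading for the grasp, and it proved right.

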